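# Seat the energy meter in the screwdriving fixture

### The arm

A 7-joint arm with a two-finger parallel gripper is mounted at the origin on the work surface. World frame = base frame: x ahead of the robot, y to its left, z up, the work surface at z = 0. Lengths are in m, angles in degrees, forces in N, time in s.
With the tool pointing down it reaches from about 0.425 to 1.025 m from the base axis. Payload 3.6 kg.
Tool frame: the origin (TCP) lies on the front face of the gripper's body, between the roots of the fingers; the fingertips stand 73 mm ahead of it and the grasp point (between the pads) lies 54 mm ahead of it; z points along the fingers, y is the direction in which the jaws open and shut (so a half turn about z gives the same grasp; the last joint's range is limited). The gripper opens to 85 mm and grips with 20 to 120 N. Pads are 22 mm wide; open, the fingers measure 114 mm over their backs; the gripper's body (76 mm by 85 mm) begins 54 mm behind the grasp point. The pads swing forward as they close: fully open they stand 13 mm farther back than shut.
Start: joints at [-71.763, 33.873, 2.773, 92.16, -1.908, 54.013, -1.931], TCP at [0.29, 0.664, 0.304] pointing down, gripper open.
Joint ranges: [-153.93, 153.93], [-27.13, 128.08], [-72.61, 78.16], [10.71, 143.7], [-87.88, 267.88], [4.46, 118.87], [-176.78, 176.78]. Speed limits (degrees/s): [147.25, 147.25, 180, 180, 180, 180, 180].

### API

Orientations are given as [roll, pitch, yaw] about the fixed x, y, z axes, in that order (R = Rz(yaw) Ry(pitch) Rx(roll)).
In Python, from bench import ctrl, eyes, hand_in gives the robot as it stands.
- The arm moves only by the shell command python3 -m inch 'ROWS' [FORCE]. ROWS is JSON, a list of rows, each a list of 5 numbers: the shift along the world's x, y, z in mm, then the turn about the world's z in degrees, then the finger opening in mm, from 0 to 85.4. In form: [[x, y, z, turn, hand], ...]. A call has 1 to 10 rows; each row shifts and turns the pose as measured when the row begins; what a row does not reach is not made up. A row lasts 1/8 s, in which the tool goes at most 62.5 mm and 10.7 degrees, less where a joint would pass 70% of its speed; a pose out of reach is approached as far as the arm can. A call with a gripper value outside its range is refused whole. The fingers move at their own pace and stop on an object; FORCE is the grip in N (left out, the last holds). Time passes only in rows, so rows that do not move let the fingers close. It gives the time, the measured TCP pose, the force and the opening at its end, in the units of the state.
- ctrl.get_obs(): the state, without advancing time (a new reading comes with each control period).
- eyes.grab_frame(name): name is "side" or "top"; returns (picture, depth): 420x560x3 uint8, red, green, blue; 420x560 float32, m along the optical axis (not along the pixel's ray), 0 where there is no reading.
- eyes.camera_info(name): a dict with "intrinsics" (3x3 intrinsics, pixels), "position" and "rotation" of the camera in the world. Camera axes: x right, y down, z forward; pixel columns grow to the right and rows downward; lengths in m; the calibration is good to about 2 mm. A picture is of the moment at which its call begins. camera_info takes no time and is no camera call.
- hand_in(): hands the job in, once; it reports no verdict.
The state is a dict: "clock": time; "qpos": joint angles; "joint_velocities": joint speeds; "joint_efforts": joint torques, N m; "eef_pos": TCP position; "tcp_rot": TCP orientation; "force": force on the tool from outside, world axes, zero at the start; "moment": the same for the moment, N m; "gripper_width": finger opening in m.
Only numpy, scipy, OpenCV 4.12 (cv2) and the standard library are available. Lean on these libraries where they do the work, as an engineer would, in place of code of your own. Each camera call takes 0.05 s, during which the arm holds its last target. There are 200 camera calls.

### The job

The energy meter was set down askew on the assembly fixture. Without lifting it off the plate, push it with the fingertips square and flush against the long back stop, and push the sliding jaw in until the meter is also flush against the end stop with the jaw snug against its other end, ready for its screws. Then take the hand away, and leave the other things on the bench where they are.

Things in the scene. Friction and masses are not known exactly. Their poses are not given: they have to be found in the camera images.
- fixture: aluminium plate bolted to the bench, never moves in a run. Origin on the bench straight below where the meter's centre belongs; z up, x points at the back stop, y from the sliding jaw to the end stop. Plate top 12 mm above the bench, from x -125 to +75 mm, y -227 to +103 mm. Nothing stands on its -x side
- back_stop (a point): top edge of the back stop's flat working face, at fixture x = +45, y = 0 mm: an aluminium bar along the fixture's y, the face running from y -85 to +65 mm and standing 36 mm above the plate
- end_stop (a point): top edge of the end stop's flat working face, at fixture x = 0, y = +65 mm: a black block, the face running from x -33 to +37 mm and standing 30 mm above the plate
- meter: energy meter, 0.3 to 0.6 kg, lying face up, loose on the plate: grey base 90 (x) by 130 (y) by 22 mm high, slightly narrower clear and white top up to 46 mm. Origin at the centre of its underside. White terminal end (-y) faces the jaw. Starts up to 17 degrees askew; seated, its axes are the fixture's, its origin 12 mm above the fixture's. Slides at 1.5 to 4 N, up to 15 N as a stop turns it square
- jaw_tab (a point): middle of the flat outer face (away from the meter; push here) of the jaw's upright thumb tab, 21 mm above the plate, at fixture x = 0, y = -202 mm plus the jaw's travel. The tab is 52 mm wide along the fixture's x, 7 mm thick, from 1 to 43 mm above the plate. The jaw's black gripping face, 70 mm wide, 30 mm high, lies 42 mm from here towards +y
- jaw (a joint): travel of the sliding jaw along the fixture's +y, in m: 0 fully open, 0.095 when its face touches the end of the seated meter (without a meter it runs on to 0.105). It needs about 3 N to move, more when it pushes the meter along, and stays where it is left
- screw_bin: bystander: blue open-fronted bin of screws, 160 x 100 x 75 mm, on the bench to the robot's right; origin under its centre
- driver: bystander: grey and black electric screwdriver lying on the bench to the robot's left, about 245 mm long and 40 mm thick; origin under its body, bit along its +x
- terminal_cover: bystander: small grey plastic cover, 84 x 36 x 21 mm, on the bench beside the fixture; origin under its centre
- bit_block: bystander: black block with a row of bits, 90 x 40 x 44 mm, on the bench beside the fixture; origin under its centre
Mind the look-alikes: they are no part of the job. What is shaped like the meter but turquoise is not meant.

How it is judged (in metres and radians):
At the end, for the whole second after the job is handed in: the meter lies flat on the plate within 3 mm of its seat against both stops and within 0.025 rad of square, at rest, and the jaw has travelled at least 92 mm, that is to within 3 mm of the seated meter's end (x of meter in the frame of fixture between -0.003 and 0.003 m and y of meter in the frame of fixture between -0.003 and 0.003 m and z of meter in the frame of fixture below 0.015 m and angle between the x axis of meter and the x axis of fixture, either way round below 0.025 rad and angle between meter's own z axis and vertical below 0.03 rad and value of joint jaw above 0.092 m and linear speed of meter below 0.01 m/s); the robot touches nothing.
It fails at once if the meter was lifted or tipped (z of meter in the frame of fixture above 0.02 m or angle between meter's own z axis and vertical above 0.12 rad).
It fails at once if the screw bin was disturbed (distance of screw_bin from where it was at the start of the episode above 0.015 m).
It fails at once if the electric screwdriver was disturbed (distance of driver from where it was at the start of the episode above 0.015 m).
It fails at once if the terminal cover was disturbed (distance of terminal_cover from where it was at the start of the episode above 0.015 m).
It fails at once if the bit block was disturbed (distance of bit_block from where it was at the start of the episode above 0.015 m).
It also fails if it takes over 51 s, if anything falls off the work surface, if the arm or the gripper's body presses on something with over 40 N, if the wrist force passes 120 N, or if a joint passes its speed limit or range.

## Working session

There is one attempt and no reset: what is moved stays moved. The work goes in short steps, Python scripts to look and compute and a shell command to move; the robot and the scene stay as the last step left them, time stands still between calls to the robot, and variables do not carry over. Pictures are saved under pics/ and viewed, about 8 in all and at most 12, crops included, and the job is handed in when it is done.

```bash
mkdir -p pics
cat > h.py <<'E'
import numpy as np,cv2
from bench import ctrl,eyes
def grab(n,tag):
    im,d=eyes.grab_frame(n); np.savez(f'{tag}.npz',im=im,d=d)
    cv2.imwrite(f'pics/{tag}.png',im[:,:,::-1]); return im,d
def cam(n):
    c=eyes.camera_info(n); return np.array(c['intrinsics']),np.array(c['position']),np.array(c['rotation'])
def ray(n,uv,z):
    K,p,R=cam(n); uv=np.atleast_2d(np.asarray(uv,float))
    v=np.c_[uv,np.ones(len(uv))]@np.linalg.inv(K).T@R.T
    return p+v*((z-p[2])/v[:,2])[:,None]
def cloud(n,d):
    K,p,R=cam(n); v,u=np.mgrid[:d.shape[0],:d.shape[1]]
    P=np.stack([(u-K[0,2])/K[0,0]*d,(v-K[1,2])/K[1,1]*d,d],-1)
    return P@R.T+p
E
python3 - <<'E'
from h import *
for n in('top','side'):
    grab(n,n+'0'); print(n,cam(n))
o=ctrl.get_obs(); print(o)
E
```

```text
top (array([[416.96249975,   0.        , 282.59639942],
       [  0.        , 416.96249975, 214.52346208],
       [  0.        ,   0.        ,   1.        ]]), array([ 0.46891718, -0.00280416,  1.10607048]), array([-174.50809042,    0.43288673,  -90.05472129]))
side (array([[386.13143399,   0.        , 286.21365112],
       [  0.        , 386.13143399, 205.13837143],
       [  0.        ,   0.        ,   1.        ]]), array([0.45936025, 0.70258383, 0.82885036]), array([-136.3126196 ,   -1.13757404, -169.37877717]))
{'clock': 0.1, 'qpos': array([-71.76229665,  33.92110266,   2.76742531,  92.22835586,
        -1.90741729,  54.01317588,  -1.93332474]), 'joint_velocities': array([ 0.01548979, -0.16665215, -0.00680886, -0.24484213, -0.02867252,
        0.14696354, -0.00806171]), 'joint_efforts': array([ 4.16546362e-03, -5.49996114e+01,  1.55358117e+00, -1.98824859e+01,
        9.80154000e-03,  3.90228233e-03, -1.44916953e-05]), 'eef_pos': array([0.28993724, 0.66384933, 0.30285164]), 'tcp_rot': array([-1.79883663e+02,  6.86979120e-03,  1.56407786e+02]), 'force': array([-0.48811654, -0.32154828, -0.21331415]), 'moment': array([ 0.05937099, -0.00308069, -0.01085918]), 'gripper_width': 0.0857135448778873}
```

```bash
sed -i "s/np.array(c\['rotation'\])$/Rot.from_euler('xyz',c['rotation'],degrees=True).as_matrix()/; 1a from scipy.spatial.transform import Rotation as Rot" h.py
```

```text
(no output)
```

View pics/top0.png

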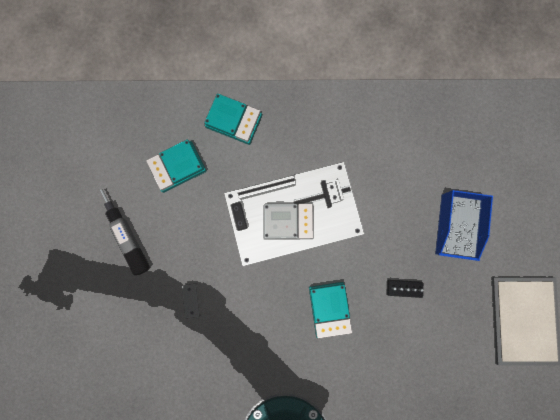

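View pics/side0.png

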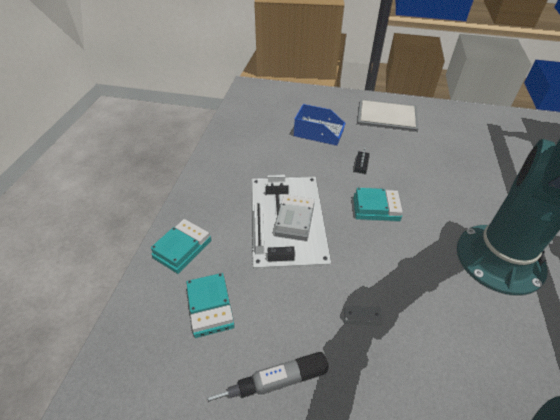

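The top view shows the white plate at (225–363, 163–265), with the back stop along its upper edge, the end stop at (238,215) and the jaw tab near (344,190). The askew meter is at (288,220). In the side view the terminal cover lies in the arm's shadow at (362,314). Next I measure.

```bash
python3 - <<'E'
from h import *
z=np.load('top0.npz'); im,d=z['im'],z['d']; P=cloud('top',d)
sub=P[150:280,215:375]
h=sub[...,2]
m=np.zeros(d.shape,np.uint8); m[150:280,215:375]=((h>0.006)&(h<0.1)).astype(np.uint8)*255
c=max(cv2.findContours(m,0,1)[0],key=cv2.contourArea); 
c2=max(cv2.findContours(((im.min(2)>190)*255).astype(np.uint8)[140:290,200:390],0,1)[0],key=cv2.contourArea)+[200,140]
for cc in(c,c2):
    hull=cv2.convexHull(cc)[:,0].astype(float)
    W=ray('top',hull,0.012)[:,:2]; r=cv2.minAreaRect((W*1000).astype(np.float32)); print(r); print(cv2.boxPoints(r))
print('plate h',np.median(h[(h>0.006)&(h<.02)]))
# meter top pts
mm=(h>0.05)&(h<0.075)
Q=sub[mm]; print(len(Q),np.median(Q[:,2]))
E
python3 - <<'E'
import cv2
a=cv2.imread('pics/top0.png')[155:270,215:370]
cv2.imwrite('pics/crop0.png',cv2.resize(a,None,fx=5,fy=5,interpolation=2))
E
```

```text
((578.3898315429688, -22.71417236328125), (202.24578857421875, 330.4729919433594), 15.030043601989746)
[[ 437.8763    110.645836]
 [ 523.5764   -208.52167 ]
 [ 718.9033   -156.07419 ]
 [ 633.20325   163.09332 ]]
((577.920654296875, -22.774246215820312), (198.20083618164062, 328.2731018066406), 14.675681114196777)
[[ 440.4698   110.90059]
 [ 523.6369  -206.66273]
 [ 715.3715  -156.44908]
 [ 632.2044   161.11424]]
plate h 0.012522658561598954
1765 0.05720018077342304
```

View pics/crop0.png

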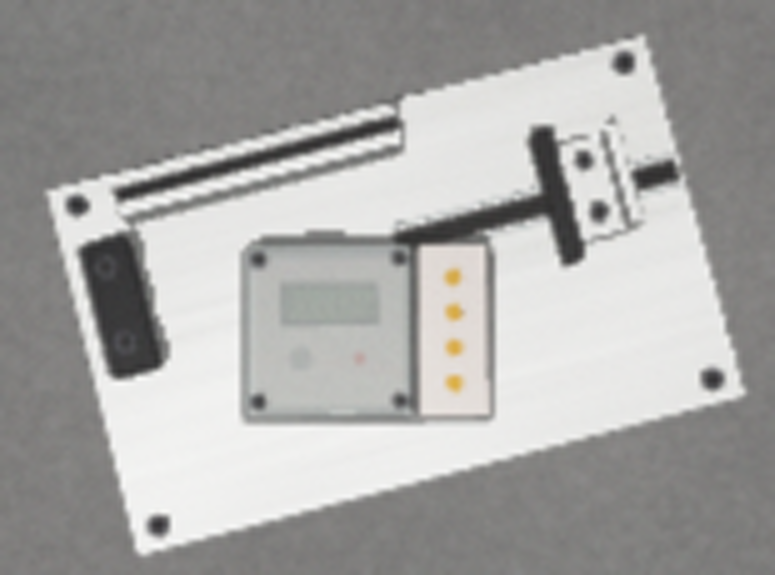

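The crop shows the back stop, end stop and jaw (open, tab near the right edge) all clear of the meter. The meter is about 15° askew. Plate yaw is 15.0° and its size of 202×330 mm matches the 200×330 given. Next I get the meter in the fixture frame.

```bash
cat >> h.py <<'E'
a=np.deg2rad(15.0); ex=np.array([np.cos(a),np.sin(a)]); ey=np.array([-np.sin(a),np.cos(a)])
C=np.array([578.2,-22.7]); O=C+25*ex+62*ey
def fix(W): 
    D=np.asarray(W)[...,:2]*1000-O; return np.stack([D@ex,D@ey],-1)
def wor(x,y): return O+x*ex+y*ey
def meter(d,n='top'):
    P=cloud(n,d); F=fix(P); h=P[...,2]
    m=((h>.051)&(h<.07)&(F[...,0]>-120)&(F[...,0]<70)&(F[...,1]>-155)&(F[...,1]<90)).astype(np.uint8)
    m=cv2.morphologyEx(m,cv2.MORPH_OPEN,np.ones((3,3)))
    c=max(cv2.findContours(m,0,1)[0],key=cv2.contourArea)[:,0]
    f=fix(ray(n,c,.058)); print(n,'meter',cv2.minAreaRect(f.astype(np.float32)),'n',m.sum())
def stops(d,n='top'):
    P=cloud(n,d); F=fix(P); h=P[...,2]*1000
    for nm,lo,hi,x0,x1,y0,y1 in(('back',41,56,30,75,-95,75),('end',36,50,-45,42,50,103),('jaw',36,60,-45,45,-225,-60)):
        m=(h>lo)&(h<hi)&(F[...,0]>x0)&(F[...,0]<x1)&(F[...,1]>y0)&(F[...,1]<y1)
        q=F[m]; print(n,nm,m.sum(),np.percentile(q,[1,99],axis=0).round(1).tolist(),np.median(h[m]))
E
python3 - <<'E'
from h import *
print(O)
for n in('top','side'):
    d=np.load(n+'0.npz')['d']; meter(d,n); stops(d,n)
for p in((-60,20),(-140,-10),(0,-240)): print(p,wor(*p))
# bystanders
im=np.load('side0.npz')['im']
print('cover',ray('side',[[362,314]],.02),'bits',ray('top',[[405,288]],.044))
E
```

```text
[586.30136486  43.65787736]
top meter ((-40.247047424316406, -23.636520385742188), (83.06369018554688, 86.2812728881836), 75.18993377685547) n 1311
top back 522 [[37.8, -83.2], [67.0, 66.2]] 48.409561044900904
top end 272 [[-31.4, 65.2], [36.9, 90.7]] 42.545962834442676
top jaw 468 [[-44.1, -192.4], [37.4, -61.0]] 51.27271301638147
side meter ((-44.946983337402344, -34.494407653808594), (119.48035430908203, 88.20085144042969), 75.97602081298828) n 953
side back 378 [[40.4, -82.7], [65.4, 67.6]] 48.28153280020325
side end 253 [[-33.4, 66.8], [33.5, 92.8]] 42.19629081264809
side jaw 331 [[-43.6, -191.5], [43.1, -60.9]] 49.81040298064732
(-60, 20) [523.16943438  47.44725118]
(-140, -10) [453.65993963  -2.23604722]
(0, -240) [ 648.41793569 -188.16432095]
cover [[0.35221418 0.24402802 0.02      ]] bits [[ 0.38518649 -0.30204508  0.044     ]]
```

Stops match the fixture estimate to about 2 mm. The meter is near fixture (-45, -40), at about -14.5°. The plan is to open the fingers along fixture y and push the -x side at two points, which squares the meter. Then I push the jaw with the fingers shut.

```bash
python3 -m inch '[[18,-58,0,4,85],[18,-58,0,4,85],[18,-58,0,4,85],[18,-58,0,4,85],[18,-58,0,4,85],[18,-58,0,4,85],[18,-58,0,4,85],[18,-58,0,4,85]]'; python3 -c "
from h import *
o=ctrl.get_obs();print(o['tcp_rot'],wor(-145,-40)-o['eef_pos'][:2]*1000,o['eef_pos'])"
```

```text
clock: 1.1
eef_pos: [0.4315, 0.1916, 0.2997]
tcp_rot: [-179.9, -0.1, -169.9]
force: [1.0, 0.8, -0.1]
gripper_width: 0.0848
[-1.79857040e+02 -1.22398981e-01 -1.69896535e+02] [  25.08115639 -224.10344048] [0.43151373 0.19159552 0.29970742]
```

```bash
python3 -m inch '[[8,-58,-10,2,85],[8,-58,-20,2,85],[6,-58,-25,1,85],[3,-50,-25,0,85],[0,0,-25,0,85],[0,0,-25,0,85],[0,0,0,0,85]]'; python3 -c "
from h import *
o=ctrl.get_obs();print(wor(-145,-40)-o['eef_pos'][:2]*1000,o['eef_pos'])"
```

```text
clock: 1.98
eef_pos: [0.4576, -0.0432, 0.1682]
tcp_rot: [-179.7, 0.1, -165.5]
force: [0.3, -0.7, 1.0]
gripper_width: 0.0849
[-1.03600212 10.65183797] [ 0.45763088 -0.04315976  0.16824886]
```

```bash
python3 -m inch '[[-1,10,-25,0.5,85],[0,0,-25,0,85],[0,0,-15,0,85],[0,0,-9,0,85],[0,0,-4,0,85],[0,0,0,0,85]]'
python3 - <<'E'
from h import *
o=ctrl.get_obs();print(fix(o['eef_pos']),o['eef_pos'],o['force'])
im,d=grab('side','side1'); cv2.imwrite('pics/side1c.png',cv2.resize(im[150:300,220:380,::-1],None,fx=4,fy=4,interpolation=2))
E
```

```text
clock: 2.72
eef_pos: [0.4602, -0.0318, 0.0918]
tcp_rot: [-179.6, 0.6, -164.9]
force: [-0.1, -0.1, 0.5]
gripper_width: 0.085
[-141.33400144  -40.27885926] [ 0.46020814 -0.03182844  0.09183047] [-0.09620159 -0.07644525  0.51380393]
```

View pics/side1c.png

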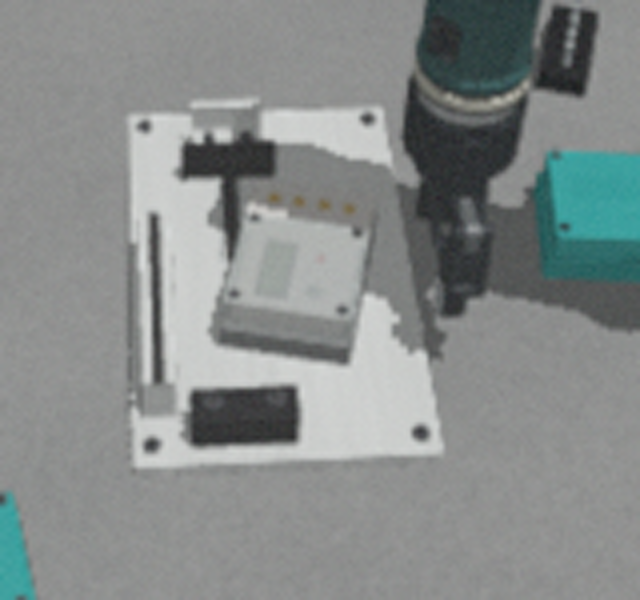

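The hand stands on the plate's -x side (finger at (455,290) in the crop), clear of the meter. Now I push +x gently.

```bash
python3 -m inch '[[8,2,-4,0,85],[8,2,0,0,85],[8,2,0,0,85],[8,2,0,0,85],[8,2,0,0,85],[8,2,0,0,85],[0,0,0,0,85]]'
python3 - <<'E'
from h import *
o=ctrl.get_obs();print(fix(o['eef_pos']),o['eef_pos'],o['force'])
E
```

```text
clock: 3.65
eef_pos: [0.51, -0.0209, 0.0885]
tcp_rot: [-179.6, 0.5, -165.1]
force: [0.4, 0.5, -0.3]
gripper_width: 0.0847
[-90.3768907  -42.60819702] [ 0.5100318  -0.02088974  0.08845217] [ 0.38984519  0.51014659 -0.25928961]
```

```bash
python3 -m inch '[[6,2,0,0,85],[6,2,0,0,85],[6,1.6,0,0,85],[5,1.5,0,0,85]]'
python3 - <<'E'
from h import *
o=ctrl.get_obs();print(fix(o['eef_pos']),o['eef_pos'],o['force'])
for n in('top','side'):
    im,d=grab(n,n+'2'); meter(d,n)
E
```

```text
clock: 4.15
eef_pos: [0.5294, -0.0143, 0.0881]
tcp_rot: [-179.7, -0.2, -165.1]
force: [-5.7, -3.2, 5.2]
gripper_width: 0.0851
[-69.99519543 -41.22536112] [ 0.52936111 -0.01427885  0.0881058 ] [-5.68701414 -3.16250147  5.1937737 ]
top meter ((-10.854255676269531, -10.862434387207031), (80.09368133544922, 83.43734741210938), 0.1369372457265854) n 545
side meter ((-16.00531768798828, -22.506729125976562), (118.58132934570312, 88.25084686279297), 89.63735961914062) n 992
```

Contact works as modelled: the meter is square to about 0.3° and near x = -14. I keep pushing to the back stop.

```bash
python3 -m inch '[[5,1.3,0,0,85],[5,1.3,0,0,85],[4,1,0,0,85],[4,1,0,0,85]]';python3 -m inch '[[3,0.8,0,0,85],[3,0.8,0,0,85]]'
python3 - <<'E'
from h import *
o=ctrl.get_obs();print(fix(o['eef_pos']),o['eef_pos'],o['force'])
E
```

```text
clock: 4.75
eef_pos: [0.5392, -0.0107, 0.0878]
tcp_rot: [-179.8, -1.3, -165.0]
force: [-5.3, -2.5, 5.2]
gripper_width: 0.0849
clock: 5.0
eef_pos: [0.5406, -0.0103, 0.0878]
tcp_rot: [-179.9, -2.0, -165.0]
force: [-7.2, -3.1, 6.0]
gripper_width: 0.0849
[-58.13663758 -40.23784295] [ 0.54056001 -0.01025576  0.08775907] [-7.22883347 -3.0866885   5.95887844]
```

```bash
python3 -m inch '[[6,1.6,0,0,85],[6,1.6,0,0,85],[6,1.6,0,0,85]]'
python3 - <<'E'
from h import *
o=ctrl.get_obs();print(fix(o['eef_pos']),o['eef_pos'],o['force'])
for n in('top','side'):
    im,d=grab(n,n+'3'); meter(d,n)
E
```

```text
clock: 5.38
eef_pos: [0.5459, -0.0085, 0.0876]
tcp_rot: [179.9, -3.8, -164.9]
force: [-11.9, -5.3, 13.3]
gripper_width: 0.0853
[-52.55077227 -39.94572665] [ 0.54587993 -0.00852787  0.08762657] [-11.92069847  -5.34565189  13.26087535]
top meter ((7.544742584228516, 23.821794509887695), (24.266796112060547, 74.03715515136719), 80.15135192871094) n 234
side meter ((-2.426727294921875, -22.9622802734375), (119.64798736572266, 87.34923553466797), 89.99822235107422) n 957
```

Square and seated on the back stop (force 13 N, side view x ≈ -2 with the same -2 bias as before). I back off, rise, shut the fingers and go over to the jaw tab.

```bash
python3 -m inch '[[-10,-2.6,0,0,85],[-20,-5,0,0,85],[-10,-2.6,5,0,85],[0,0,40,0,85],[0,0,50,0,40],[0,0,20,0,0],[0,0,0,0,0]]'
python3 - <<'E'
from h import *
o=ctrl.get_obs();print(fix(o['eef_pos']),o['eef_pos'],o['force'],wor(0,-245)-o['eef_pos'][:2]*1000,o['tcp_rot'])
E
```

```text
clock: 6.35
eef_pos: [0.5143, -0.0141, 0.2079]
tcp_rot: [180.0, -2.4, -164.5]
force: [-0.2, -1.0, -0.6]
gripper_width: 0.0316
[-84.48954781 -37.16483982] [ 0.5143097  -0.01410811  0.20792956] [-0.15432544 -0.97988385 -0.5841899 ] [ 135.40233397 -178.88584474] [ 179.9690488    -2.35998305 -164.49654545]
```

```bash
python3 -m inch '[[35,-45,0,0,0],[35,-45,0,0,0],[35,-45,0,0,0],[30,-44,0,0,0],[0,0,-20,0,0],[0,0,0,0,0]]'
python3 - <<'E'
from h import *
o=ctrl.get_obs();print(fix(o['eef_pos']),o['eef_pos'],o['force'],wor(0,-245)-o['eef_pos'][:2]*1000,o['tcp_rot'],o['gripper_width'])
im,d=grab('top','top4'); meter(d,'top'); cv2.imwrite('pics/top4c.png',cv2.resize(im[150:275,215:385,::-1],None,fx=4,fy=4,interpolation=2))
E
```

```text
clock: 7.1
eef_pos: [0.6541, -0.1947, 0.181]
tcp_rot: [179.8, -2.2, -164.0]
force: [-0.2, 0.6, -0.1]
gripper_width: -0.0005
[   3.74689695 -247.79582967] [ 0.65405487 -0.19472475  0.18098465] [-0.24969113  0.55423069 -0.0549686 ] [-4.3428385  1.7307958] [ 179.79187703   -2.24666757 -163.99784408] -0.0004732187736302249
top meter ((-0.5903854370117188, -9.392498016357422), (83.60498809814453, 87.97023010253906), 89.95835876464844) n 1333
```

View pics/top4c.png

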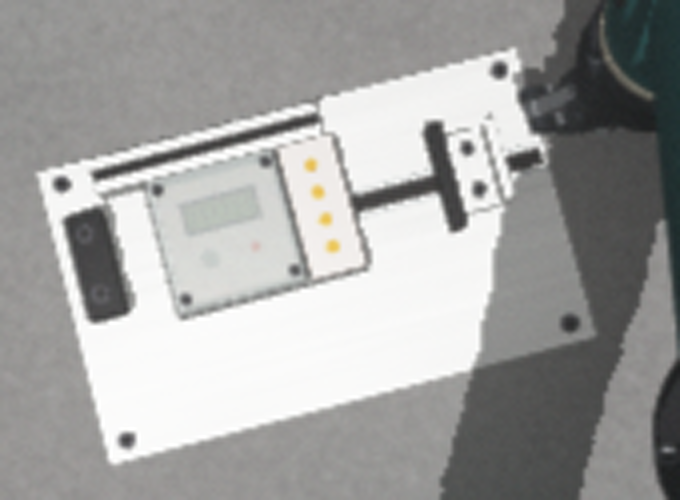

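The meter is square (x about -0.6 mm, angle about 0.0°). The shut fingers stand just beyond the tab, at (545,105). I descend and push the jaw.

```bash
python3 -m inch '[[-3,-1,-30,-0.5,0],[0,0,-28,-0.5,0],[0,0,-16,0,0],[0,0,-8,0,0],[0,0,-2,0,0]]'; python3 -m inch '[[-2,8,0,0,0],[-2,8,0,0,0],[-2,8,0,0,0],[-2,8,0,0,0]]'
python3 - <<'E'
from h import *
o=ctrl.get_obs();print(fix(o['eef_pos']),o['eef_pos'],o['force'],o['tcp_rot'])
E
```

```text
clock: 7.78
eef_pos: [0.6528, -0.1902, 0.0985]
tcp_rot: [179.9, -1.9, -164.6]
force: [0.2, -1.5, -0.0]
gripper_width: -0.0
clock: 8.28
eef_pos: [0.6457, -0.1565, 0.1009]
tcp_rot: [180.0, -1.6, -164.6]
force: [-0.1, -0.1, -0.4]
gripper_width: -0.0001
[   5.58711881 -208.6812224 ] [ 0.64570878 -0.15646665  0.10092561] [-0.10592713 -0.08544566 -0.43863177] [ 179.96969326   -1.63206857 -164.58918066]
```

```bash
python3 -m inch '[[-3,8,-2,0,0],[-3,8,-1,0,0],[-2,8,0,0,0],[-2,8,0,0,0]]'
python3 - <<'E'
from h import *
o=ctrl.get_obs();print(fix(o['eef_pos']),o['eef_pos'],o['force'],o['tcp_rot'])
im,d=grab('side','side5'); stops(d,'side'); cv2.imwrite('pics/side5c.png',cv2.resize(im[150:300,220:380,::-1],None,fx=4,fy=4,interpolation=2))
E
```

```text
clock: 8.78
eef_pos: [0.6375, -0.1268, 0.0995]
tcp_rot: [-179.6, -1.3, -164.8]
force: [1.6, -3.3, 1.1]
gripper_width: -0.0001
[   5.36297581 -177.92832825] [ 0.63753284 -0.12681965  0.09953324] [ 1.5536974  -3.2800874   1.06212514] [-179.59244273   -1.32007529 -164.75404455]
side back 436 [[31.1, -84.1], [64.9, 67.7]] 48.84182215886973
side end 254 [[-33.6, 66.1], [33.5, 92.7]] 41.972127842087644
side jaw 467 [[-43.3, -164.6], [43.1, -60.5]] 51.417608142421464
```

View pics/side5c.png

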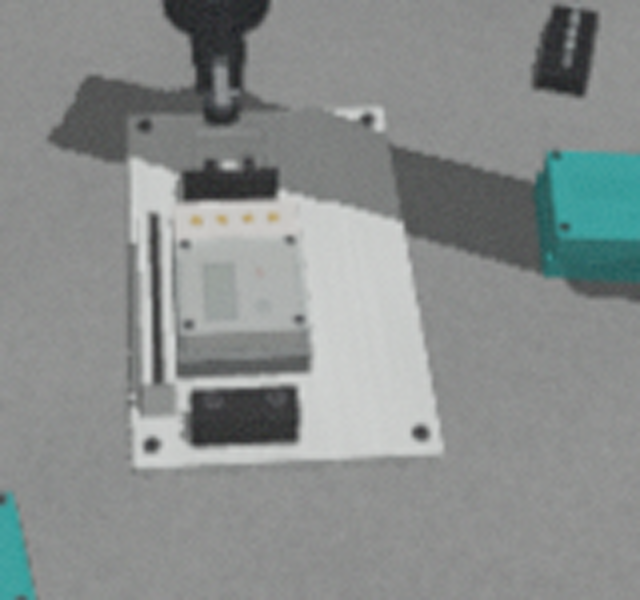

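The jaw is moving ahead of the fingers (tip at (222,110) in the crop) and is still short of the meter's end. I continue.

```bash
python3 -m inch '[[-3,8,-1,0,0],[-3,8,0,0,0],[-2,8,0,0,0],[-2,8,0,0,0],[-2,8,0,0,0],[-2,8,0,0,0]]'
python3 - <<'E'
from h import *
o=ctrl.get_obs();print(fix(o['eef_pos']),o['eef_pos'],o['force'],o['tcp_rot'])
im,d=grab('side','side6'); meter(d,'side')
E
```

```text
clock: 9.57
eef_pos: [0.6244, -0.0788, 0.0989]
tcp_rot: [-179.3, -1.1, -164.8]
force: [3.2, -5.3, -0.8]
gripper_width: -0.0002
[   5.10149937 -128.17943288] [ 0.62440431 -0.07883358  0.09887193] [ 3.20097508 -5.328878   -0.84821007] [-179.2734721    -1.10715791 -164.84338021]
side meter ((-3.6063308715820312, -1.8095550537109375), (120.34514617919922, 87.16886138916016), 87.89532470703125) n 1039
```

```bash
python3 -m inch '[[-2,7,0,0,0],[-2,7,0,0,0],[-2,6,0,0,0]]'
python3 - <<'E'
from h import *
o=ctrl.get_obs();print(fix(o['eef_pos']),o['eef_pos'],o['force'],o['tcp_rot'])
im,d=grab('side','side7'); meter(d,'side')
E
```

```text
clock: 10.0
eef_pos: [0.6217, -0.0703, 0.0992]
tcp_rot: [-178.3, -0.7, -165.3]
force: [6.5, -12.5, -6.2]
gripper_width: 0.0
[   4.72294773 -119.28542507] [ 0.62173672 -0.07034061  0.09922262] [  6.54195911 -12.50979793  -6.24367438] [-178.26225126   -0.71354306 -165.25781832]
side meter ((-2.1543807983398438, 6.349239349365234), (120.21448516845703, 87.4229965209961), 89.37045288085938) n 1036
```

```bash
python3 -m inch '[[-2,7,0,0,0],[-2,8,0,0,0],[-2,8,0,0,0]]'
python3 - <<'E'
from h import *
o=ctrl.get_obs();print(fix(o['eef_pos']),o['eef_pos'],o['force'],o['tcp_rot'])
im,d=grab('side','side8'); meter(d,'side'); stops(d,'side')
E
```

```text
clock: 10.42
eef_pos: [0.6208, -0.0691, 0.0996]
tcp_rot: [-176.6, -0.2, -166.1]
force: [6.9, -15.1, -5.8]
gripper_width: 0.0001
[   4.13731922 -117.88196506] [ 0.62080781 -0.06913654  0.0995924 ] [  6.91087784 -15.0951498   -5.81099872] [-176.62317136   -0.189065   -166.13932457]
side meter ((-3.2362594604492188, 8.260612487792969), (117.88047790527344, 87.16888427734375), 87.89532470703125) n 1046
side back 438 [[30.4, -82.7], [65.3, 66.2]] 48.630445016420225
side end 355 [[-40.7, 59.5], [38.7, 92.3]] 42.356987120894864
side jaw 178 [[-34.3, -104.4], [43.3, -60.8]] 44.92339914765215
```

Stalled at 17 N, so the jaw looks home. I back off, rise and check from above.

```bash
python3 -m inch '[[3,-10,0,0,0],[6,-22,0,0,0],[4,-15,0,0,0],[0,0,30,0,0],[0,0,50,0,0],[10,-40,20,0,0],[12,-45,0,0,0],[0,0,0,0,0]]'
python3 - <<'E'
from h import *
o=ctrl.get_obs();print(fix(o['eef_pos']),o['eef_pos'],o['force'],o['tcp_rot'])
for n in('top','side'):
    im,d=grab(n,n+'9'); meter(d,n); stops(d,n)
    if n=='top': cv2.imwrite('pics/top9c.png',cv2.resize(im[150:275,215:385,::-1],None,fx=4.6,fy=4.6,interpolation=2))
E
```

```text
clock: 11.48
eef_pos: [0.6476, -0.1927, 0.1978]
tcp_rot: [-177.8, -1.3, -165.5]
force: [0.4, -0.5, -0.5]
gripper_width: 0.0
[  -1.94408455 -244.15608   ] [ 0.64761577 -0.19268195  0.1977933 ] [ 0.37885718 -0.5438061  -0.53352862] [-177.76087638   -1.34255488 -165.53730186]
top meter ((0.0749053955078125, 19.560606002807617), (83.7339096069336, 87.86089324951172), 89.40564727783203) n 1404
top back 602 [[30.6, -82.6], [66.7, 64.1]] 49.07767125836659
top end 275 [[-32.0, 65.1], [37.3, 90.8]] 42.48197445989632
top jaw 232 [[-34.6, -106.3], [44.5, -60.2]] 44.196865573486456
side meter ((-2.025836944580078, 6.184501647949219), (121.49284362792969, 87.5936279296875), 89.62177276611328) n 1089
side back 437 [[30.5, -81.4], [65.1, 65.6]] 48.50242633748969
side end 359 [[-41.9, 60.1], [38.6, 92.5]] 42.43816168774617
side jaw 177 [[-33.1, -105.4], [43.4, -60.8]] 44.88209166365642
```

View pics/top9c.png

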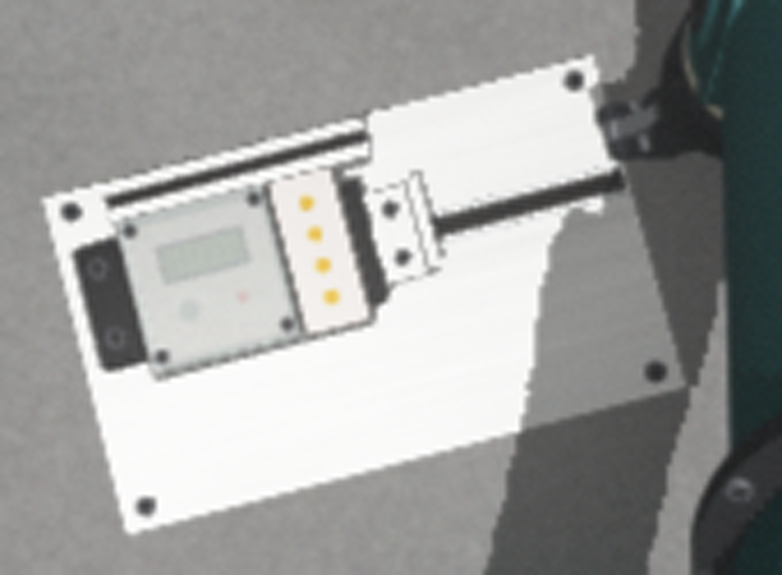

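The top view shows the meter flush along the back stop, touching the end stop at (135,300), with the black jaw face against the terminal end. The tab edge readings are loose, so I measure tab travel and the meter's end more closely.

Run:
```python
from h import *
for t,n in(('top0','top'),('side0','side'),('top9','top'),('side9','side')):
    d=np.load(t+'.npz')['d'];P=cloud(n,d);F=fix(P);h=P[...,2]*1000
    b=(abs(F[...,0])<22)&(F[...,1]>-225)&(F[...,1]<-88 if '9' in t else F[...,1]<-130)&(h<75)
    m=b&(h>47)
    print(t,'tab',m.sum(),np.sort(F[m][:,1])[::max(1,m.sum()//8)].round(1))
    k=b&(h>38)&(h<46); print('   jawtop',k.sum(),np.percentile(F[k][:,1],[2,50,98]).round(1))
    # terminal end / meter ends from colour-free height profile
    for x0 in(-20,20):
        r=(abs(F[...,0]-x0)<8)&(h>50)&(h<70)&(F[...,1]>-92)&(F[...,1]<75)
        if '9' in t: print('   meter y ends at x',x0,np.percentile(F[r][:,1],[0.5,99.5]).round(1))
```

```text
top0 tab 58 [-192.9 -191.6 -190.3 -189.3 -188.1 -187.3 -186.1 -185.8 -156.7]
   jawtop 83 [-186.1 -157.2 -150.8]
side0 tab 52 [-193.7 -190.9 -189.2 -187.7 -187.3 -186.7 -185.8 -185.  -183.5]
   jawtop 78 [-188.6 -157.9 -148.7]
top9 tab 50 [-106.6 -105.6 -104.8 -103.9 -103.  -101.8 -101.1 -100.3  -99.5]
   jawtop 9 [-99.8 -99.4 -89.2]
   meter y ends at x -20 [-59.8  60.9]
   meter y ends at x 20 [-60.7  60.5]
side9 tab 55 [-105.8 -103.8 -102.4 -101.  -100.3  -99.5  -99.1  -98.7  -98.3  -96.4]
   jawtop 28 [-102.3  -99.6  -97.6]
   meter y ends at x -20 [-58.3  62.7]
   meter y ends at x 20 [-57.   62.2]
```

Tab outer face is at -106.5 mm, so travel is about 95 mm. It started near -193, meaning the jaw was already about 9 mm in. The meter's top spans y -60 to +61, centred. The hand is clear, so I hand in.

```bash
python3 -c "
from bench import hand_in
print(hand_in())"
```

```text
the job is handed in; nothing more can be done
None
```

I pushed the meter square against the back stop with the open fingers on its long -x side. I then pushed the jaw tab in with the fingers shut until it stalled at about 17 N. After that I backed the hand off and raised it to 0.198 m beyond the jaw end of the plate, and handed in at about 11.5 s.

Last checks, in the fixture frame:
- **Meter seat:** from the top view x was about 0 mm and the angle about 0.6°. Its top spanned y from -60 to +61 mm, so it was centred.
- **Jaw:** the tab's outer face was at about -106.5 mm, which is about 95 mm of travel.
- **Hand:** the force reading was about zero, so nothing was touching it.

- **Where the readings differed:** the side view gave x about 2 mm lower and ends about 2–4 mm further towards +y than the top view. I put this down to calibration. It read the end stop and tab only about 1–2 mm further that way.
- **What I did not check:** I did not measure the other things on the bench again, but the hand's path kept clear of them.

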